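Load and balance a swing-out centrifuge rotor

ROBOT

A 6-joint arm with a two-finger parallel gripper is mounted at the origin on the work surface; the furniture and walls round the work are solid. World frame = base frame: x ahead of the robot, y to its left, z up, the work surface at z = 0. Lengths are in m, angles in rad, forces in N, time in s.
With the tool pointing down it reaches from about 0.35 to 0.775 m from the base axis. Payload 7.3 kg.
Tool frame: the origin (TCP) lies midway between the tips of the shut fingers; the grasp point (between the pads) lies ctrl.grasp_offset behind it (ctrl.grasp_offset is the distance from the TCP to the grasp point, in m); z points along the fingers, y is the direction in which the jaws open and shut (so a half turn about z gives the same grasp; the last joint's range is limited). The gripper opens to 92 mm and grips with 3 to 60 N. Pads are 19 mm wide; open, the fingers measure 130 mm over their backs; the gripper's body (75 mm by 190 mm) begins 47 mm behind the grasp point.
Start: joints at [-1.422, 0.342, 1.524, -0, 1.275, -0.146], TCP at [0.153, -0.502, 0.227] pointing down, gripper open.
Joint ranges: [-2.53, 2.53], [-0.77, 2.02], [0.04, 2.7], [-1, 4.14], [0.28, 2.66], [-3.11, 3.11]. Speed limits (rad/s): [2.57, 2.57, 3.14, 3.14, 3.14, 3.14].

INTERFACE

Orientations are given as a unit quaternion [w, x, y, z].
In Python, from bench import ctrl gives the robot as it stands. The module is installed in compiled form; this text tells all that it offers. Calls block until the motion is done:
- ctrl.move_to(position, orientation): joint-space move of the TCP to a pose.
- ctrl.move_linear(position, frame=None, feed=0.15): straight line of the TCP; frame=None keeps the orientation; feed is the mean speed in m/s.
- ctrl.goto_joints(angles): joint-space move.
- ctrl.gripper_to(opening): finger opening in m; the grip force is fixed at half the most; returns when the fingers have stopped.
- ctrl.wait(seconds).
- ctrl.ik(position, orientation): joint angles nearest the present ones, or None.
- ctrl.get_obs(): the state.
- ctrl.read_camera(name): name is "scene" or "top" or "wrist"; returns (picture, depth): 384x512x3 uint8, blue, green, red; 384x512 float32, m along the optical axis (not along the pixel's ray), 0 where there is no reading.
- ctrl.camera_params(name): a dict with "camera_matrix" (3x3 intrinsics, pixels), "R" (3x3) and "t" (3): a world point X has camera coordinates R X + t. Camera axes: x right, y down, z forward; pixel columns grow to the right and rows downward; lengths in m; the calibration is good to about 2 mm. A picture is of the moment at which its call begins: read the wrist's pose just before it. camera_params takes no time and is no camera call; for the wrist camera it gives the pose at the moment of the call.
A pose or a line that the arm cannot do raises ctrl.IKError and nothing moves.
- ctrl.sign_off(): hands the job in, once; it reports no verdict.
The state is a dict: "t": time; "q": joint angles; "dq": joint speeds; "joint_efforts": joint torques, N m; "position": TCP position; "ee_rot": TCP orientation; "wrist_force": force on the tool from outside, world axes, zero at the start; "wrist_torque": the same for the moment, N m; "finger_gap": finger opening in m.
Only numpy, scipy, OpenCV 4.12 (cv2) and the standard library are available. Lean on these libraries where they do the work, as an engineer would, in place of code of your own. Each camera call takes 0.05 s, during which the arm holds its last target.

TASK

Finish loading the centrifuge rotor that stands on the table so that it is balanced: one fat 50 ml tube already hangs in one of its four buckets, so put the other 50 ml tube (from the orange holder) into the bucket straight across from it. Drop one white reducing sleeve into each of the two other buckets and stand one of the two slim 15 ml sample tubes from the small ten-hole rack in each sleeve, every piece fully home and let go. Keep the tubes and sleeves upright all the time, and leave the tube that is already loaded and the vial in the small rack where they are.

Things in the scene. Friction and masses are not known exactly. Their poses are not given: they have to be found in the camera images.
- big_tube_mid (a point): 50 ml tube to load: clear, grey sediment, pale blue ribbed cap; 110 mm tall, body 28.4 mm, cap 38 mm across (top 22 mm; grasp here from above). Upright in a fixed orange holder 66 mm high, foot 4 mm above the table: lift straight up 65 mm or more to clear it. Point: centre, 55 mm above the foot, z to the cap
- loaded_tube_mid (a point): 50 ml tube already in a bucket of the rotor, same size and look as the other; its top is 123 mm above the table. Stays where it is. Point: centre, 55 mm above its foot, z to the cap
- sleeve_a_mid (a point): one of two alike: white plastic reducing sleeve, open-topped round cup standing on the table, 92 mm tall, 32 mm across with a 38 mm collar on its top 19 mm (grasp here from above); bore 24 mm, flared to 30 mm in the collar, inner floor 5 mm above its foot. Seated, its top 37 mm stick out of the bucket. Point: centre, 46 mm above the foot, z up
- sleeve_b_mid (a point): other of two alike: white plastic reducing sleeve, open-topped round cup standing on the table, 92 mm tall, 32 mm across with a 38 mm collar on its top 19 mm (grasp here from above); bore 24 mm, flared to 30 mm in the collar, inner floor 5 mm above its foot. Seated, its top 37 mm stick out of the bucket. Point: centre, 46 mm above the foot, z up
- tube_a_mid (a point): one of two alike slim tubes: 15 ml tube, clear, pale filling, ribbed blue cap: 125 mm tall, body 17.6 mm, cap 23.6 mm across (top 14 mm; grasp here from above). Upright in the low white ten-hole rack, foot 6 mm above the table, top plate 44 mm and end walls 50 mm high: lift 45 mm or more to clear. Point: centre, 62.5 mm above the foot, z to the cap
- tube_b_mid (a point): other of two alike slim tubes: 15 ml tube, clear, pale filling, ribbed blue cap: 125 mm tall, body 17.6 mm, cap 23.6 mm across (top 14 mm; grasp here from above). Upright in the low white ten-hole rack, foot 6 mm above the table, top plate 44 mm and end walls 50 mm high: lift 45 mm or more to clear. Point: centre, 62.5 mm above the foot, z to the cap
- bucket_1_floor (a point): side bucket, a quarter turn from the loaded tube. The rotor is a painted grey metal cross with 4 round open steel buckets 85 mm from its axis, on a fixed stand; mouths 68 mm, arms 58 mm, black centre nut 83 mm above the table. Each bucket: inner floor to mouth 55 mm, bore 37 mm, mouth flared to 43 mm in the top 10 mm, outside 51 mm. Point: centre of the inner floor, z up
- bucket_2_floor (a point): the rotor's bucket straight across from the loaded tube: inner floor to mouth 55 mm, bore 37 mm, mouth flared to 43 mm in the top 10 mm, outside 51 mm. Point: centre of the inner floor, z up
- bucket_3_floor (a point): the other side bucket, straight across from bucket_1: inner floor to mouth 55 mm, bore 37 mm, mouth flared to 43 mm in the top 10 mm, outside 51 mm. Point: centre of the inner floor, z up
- vial_mid (a point): small screw vial with a black cap, 23 mm across, 54 mm tall, in another hole of the rack among the slim tubes. Not part of the job. Point: its centre, half-way up, z up

How it is judged:
At the end, for the whole second after the job is handed in: The 50 ml tube is in the bucket across from the loaded one, a sleeve in each side bucket and a slim tube in each sleeve: within 8 mm of the bucket axis and 6 mm of the seated height, upright to 0.12 rad, released, at rest; the loaded tube and the vial are where they were (20 mm) (horizontal distance between big_tube_mid and bucket_2_floor below 0.008 m and z of big_tube_mid in the frame of bucket_2_floor between 0.049 and 0.061 m and angle between big_tube_mid's own z axis and vertical below 0.12 rad and ((horizontal distance between sleeve_a_mid and bucket_1_floor below 0.008 m and z of sleeve_a_mid in the frame of bucket_1_floor between 0.04 and 0.052 m and angle between each of sleeve_a_mid, sleeve_b_mid's own z axis and vertical below 0.12 rad and horizontal distance between sleeve_b_mid and bucket_3_floor below 0.008 m and z of sleeve_b_mid in the frame of bucket_3_floor between 0.04 and 0.052 m) or (horizontal distance between sleeve_a_mid and bucket_3_floor below 0.008 m and z of sleeve_a_mid in the frame of bucket_3_floor between 0.04 and 0.052 m and angle between each of sleeve_a_mid, sleeve_b_mid's own z axis and vertical below 0.12 rad and horizontal distance between sleeve_b_mid and bucket_1_floor below 0.008 m and z of sleeve_b_mid in the frame of bucket_1_floor between 0.04 and 0.052 m)) and ((horizontal distance between tube_a_mid and bucket_1_floor below 0.008 m and z of tube_a_mid in the frame of bucket_1_floor between 0.0615 and 0.0735 m and angle between each of tube_a_mid, tube_b_mid's own z axis and vertical below 0.12 rad and horizontal distance between tube_b_mid and bucket_3_floor below 0.008 m and z of tube_b_mid in the frame of bucket_3_floor between 0.0615 and 0.0735 m) or (horizontal distance between tube_a_mid and bucket_3_floor below 0.008 m and z of tube_a_mid in the frame of bucket_3_floor between 0.0615 and 0.0735 m and angle between each of tube_a_mid, tube_b_mid's own z axis and vertical below 0.12 rad and horizontal distance between tube_b_mid and bucket_1_floor below 0.008 m and z of tube_b_mid in the frame of bucket_1_floor between 0.0615 and 0.0735 m)) and linear speed of each of big_tube, sleeve_a, sleeve_b, tube_a, tube_b below 0.02 m/s); the robot touches nothing.
It fails at once if a tube or sleeve to be loaded is tipped by more than about 40 degrees (angle between any of big_tube_mid, sleeve_a_mid, sleeve_b_mid, tube_a_mid, tube_b_mid's own z axis and vertical above 0.7 rad).
It fails at once if the tube already loaded is pulled out, shoved or tipped (more than 20 mm or 0.3 rad) (distance of loaded_tube_mid from where it was at the start of the episode above 0.02 m or angle between loaded_tube_mid's own z axis and vertical above 0.3 rad).
It fails at once if the vial in the rack is moved by more than 20 mm (distance of vial_mid from where it was at the start of the episode above 0.02 m).
It also fails if it takes over 115 s, if anything falls off the work surface, if the arm or the gripper's body presses on something with over 40 N, if the wrist force passes 120 N, or if a joint passes its speed limit or range.

## Working session

There is one attempt and no reset: what is moved stays moved. The work goes in short steps, each a Python script; the robot and the scene stay as the last script left them, time stands still between calls to the robot, and variables do not carry over. Pictures are saved under pics/ and viewed, and the job is handed in when it is done.

```bash
mkdir -p pics
cat > snap.py <<'E'
from bench import ctrl
import cv2,numpy as np
def snap(n,tag):
    p=ctrl.camera_params(n); im,d=ctrl.read_camera(n)
    cv2.imwrite(f'pics/{tag}.png',im); np.savez(f'pics/{tag}.npz',im=im,d=d,K=p['camera_matrix'],R=p['R'],t=p['t'])
    return im,d,p
E
python3 - <<'E'
from snap import *
for n in ['scene','top','wrist']:
    im,d,p=snap(n,n+'0'); print(n,p['camera_matrix'],-np.array(p['R']).T@p['t'],np.array(p['R'])[2])
o=ctrl.get_obs(); print(o['t'],o['ee_rot'],o['position'],o['finger_gap'],o['wrist_force'],ctrl.grasp_offset)
E
```

```text
scene [[471.44213796   0.         254.06243192]
 [  0.         471.44213796 187.50059625]
 [  0.           0.           1.        ]] [0.0224792  0.66714802 0.86432456] [ 0.4336326  -0.59053507 -0.68061083]
top [[370.44408559   0.         256.96716015]
 [  0.         370.44408559 193.24610632]
 [  0.           0.           1.        ]] [0.4288882  0.00190253 0.97274315] [ 0.0958962   0.00541955 -0.99537659]
wrist [[313.08294588   0.         257.70506957]
 [  0.         313.08294588 185.87427919]
 [  0.           0.           1.        ]] [ 0.22250054 -0.48054374  0.38388091] [-0.25638342 -0.07665289 -0.96353094]
0.15 [-5.67322612e-04  9.89155976e-01  1.46867743e-01  8.93645220e-06] [ 0.1525233  -0.50204914  0.22621427] 0.09176512120551737 [ 0.42448213 -0.24929325 -0.06226523] 0.0188
```

View pics/top0.png

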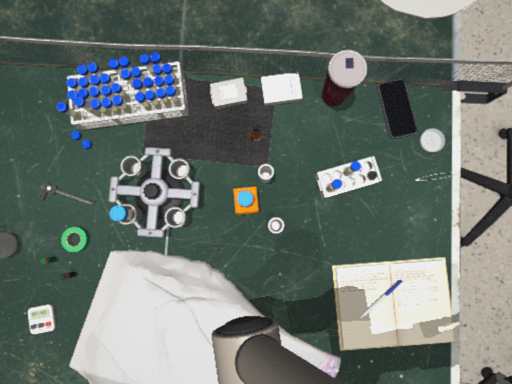

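View pics/scene0.png

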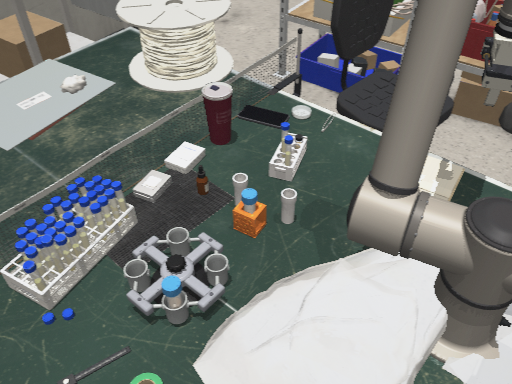

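View pics/wrist0.png

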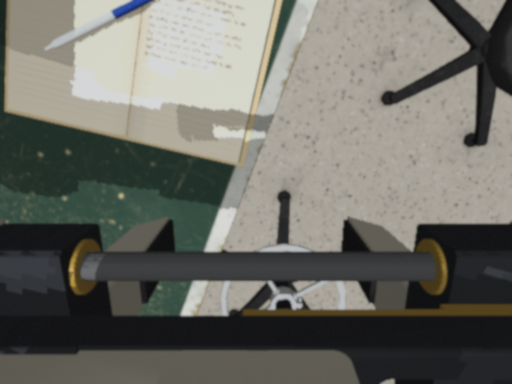

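The top view shows the rotor at about (154,192) with its loaded tube (blue cap) at (118,213). The orange holder with the big tube is at (245,199), the sleeves are at (266,172) and (276,226), and the small rack is at (350,176). Next I'll enlarge it and take depth measurements.

```bash
cat > geo.py <<'E'
import numpy as np,cv2
class V:
    def __init__(s,tag):
        z=np.load(f'pics/{tag}.npz'); s.im=z['im'];s.d=z['d'];s.K=z['K'];s.R=z['R'];s.t=z['t']
        v,u=np.mgrid[:384,:512]
        r=np.stack([(u-s.K[0,2])/s.K[0,0],(v-s.K[1,2])/s.K[1,1],np.ones_like(u,float)],-1)
        s.P=(r*s.d[...,None]-s.t)@s.R
    def ray(s,u,v,z):
        c=-s.R.T@s.t; r=s.R.T@np.array([(u-s.K[0,2])/s.K[0,0],(v-s.K[1,2])/s.K[1,1],1]); return c+r*(z-c[2])/r[2]
    def px(s,X):
        c=s.R@np.array(X)+s.t; return (c[:2]/c[2])*s.K[0,0]+s.K[:2,2]
E
python3 - <<'E'
from geo import *
v=V('top0')
a=v.im[135:255,95:220];b=v.im[145:245,225:395]
cv2.imwrite('pics/z1.png',cv2.resize(a,None,fx=5,fy=5,interpolation=cv2.INTER_CUBIC))
cv2.imwrite('pics/z2.png',cv2.resize(b,None,fx=4.7,fy=4.7,interpolation=cv2.INTER_CUBIC))
for n,(u,w) in dict(loaded=(118,213),big=(245,199),sa=(266,172),sb=(276,226),t1=(355,167),t2=(336,184),vial=(372,177),nut=(153,191),b1=(131,166),b2=(179,169),b3=(178,216),bag=(160,300),bag2=(230,290),bag3=(120,265)).items(): print(n,v.P[w,u].round(4))
h=np.clip((v.P[...,2])/0.3*255,0,255).astype(np.uint8); cv2.imwrite('pics/h.png',cv2.applyColorMap(h,cv2.COLORMAP_JET))
E
```

```text
loaded [0.4703 0.3273 0.1213]
big [0.4987 0.0346 0.1134]
sa [ 0.5771 -0.0174  0.011 ]
sb [ 0.4357 -0.041   0.0047]
t1 [ 0.5668 -0.2191  0.1317]
t2 [ 0.5287 -0.1751  0.1277]
vial [ 0.5532 -0.28    0.0568]
nut [0.5241 0.2581 0.0831]
b1 [0.5988 0.3375 0.0116]
b2 [0.5885 0.2106 0.0132]
b3 [0.4654 0.213  0.0113]
bag [0.2732 0.2282 0.1221]
bag2 [0.2804 0.0769 0.0433]
bag3 [0.3456 0.347  0.0499]
```

View pics/z1.png

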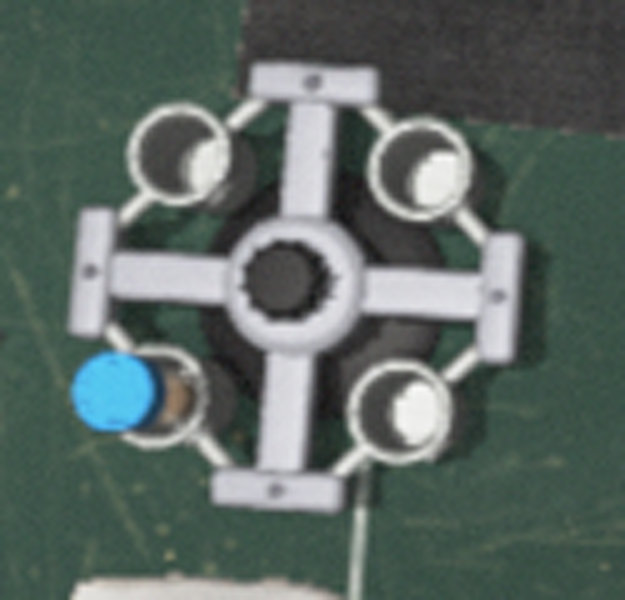

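View pics/z2.png

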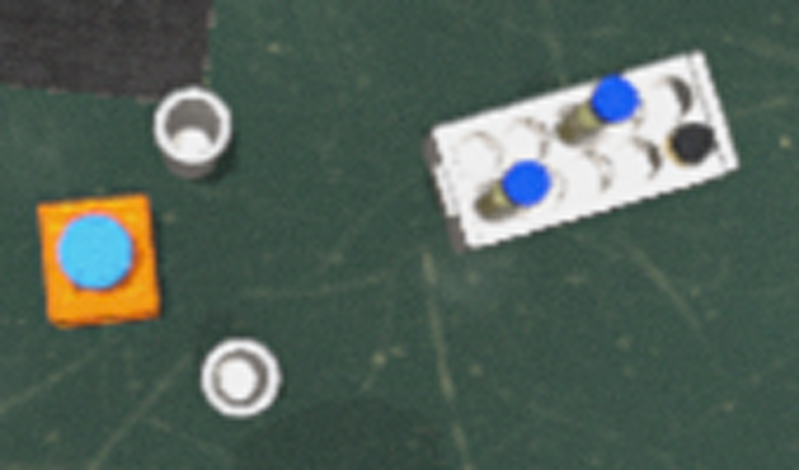

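View pics/h.png

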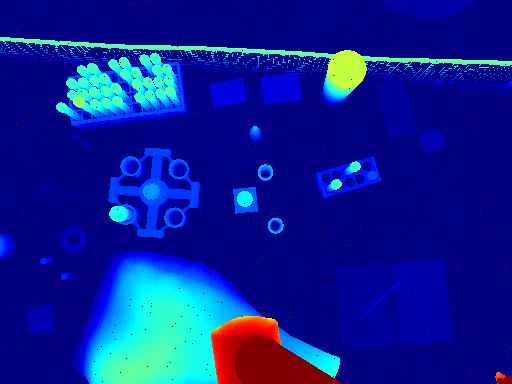

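```bash
cat > fit.py <<'E'
from geo import *
from scipy.optimize import least_squares
def circ(P,r):
    f=lambda c:np.hypot(P[:,0]-c[0],P[:,1]-c[1])-r
    s=least_squares(f,np.median(P[:,:2],0),loss='soft_l1',f_scale=.001); return s.x,np.sqrt(np.mean(s.fun**2))
def disc(v,c,zlo,zhi,R=.035):
    P=v.P.reshape(-1,3);m=(np.hypot(P[:,0]-c[0],P[:,1]-c[1])<R)&(P[:,2]>zlo)&(P[:,2]<zhi)&(v.d.ravel()>0);return P[m]
def cap(v,c,ztop,R=.03):
    P=disc(v,c,ztop-.004,ztop+.006,R).astype(np.float32)
    (x,y),r=cv2.minEnclosingCircle(P[:,:2]) if len(P) else ((0,0),0)
    return P[:,:2].mean(0) if len(P) else None,(x,y),r,np.median(P[:,2]) if len(P) else 0,len(P)
E
python3 - <<'E'
from fit import *
for tag in ['top0','scene0']:
    v=V(tag);print(tag)
    for n,c,z in [('loaded',(.47,.325),.123),('big',(.4987,.0346),.114),('t1',(.567,-.219),.131),('t2',(.529,-.175),.131),('vial',(.553,-.28),.058),('nut',(.524,.258),.083)]:
        m,e,r,zz,k=cap(v,c,z); print(n,m,np.round(e,4),round(r,4),zz,k)
    for n,c,z,r in [('sa',(.577,-.017),.092,.017),('sb',(.4357,-.041),.092,.017),('b1',(.5909,.3275),.068,.0235),('b2',(.5885,.2106),.068,.0235),('b3',(.4654,.213),.068,.0235),('b4',(.468,.325),.068,.0235)]:
        P=disc(v,c,z-.006,z+.006); 
        for _ in range(3):
            x,res=circ(P,r); P=disc(v,x,z-.006,z+.006)
        print(n,x.round(4),round(res,4),len(P),np.median(P[:,2]))
E
```

```text
top0Traceback (most recent call last):
  File "<stdin>", line 5, in <module>
  File "fit.py", line 10, in cap
    (x,y),r=cv2.minEnclosingCircle(P[:,:2]) if len(P) else ((0,0),0)
            ~~~~~~~~~~~~~~~~~~~~~~^^^^^^^^^
cv2.error: OpenCV(4.12.0) /io/opencv/modules/imgproc/src/shapedescr.cpp:201: error: (-215:Assertion failed) count >= 0 && (depth == CV_32F || depth == CV_32S) in function 'minEnclosingCircle'
```

```bash
sed -i 's/cv2.minEnclosingCircle(P\[:,:2\])/cv2.minEnclosingCircle(np.ascontiguousarray(P[:,:2]))/' fit.py
cat > meas.py <<'E'
from fit import *
import sys
for tag in sys.argv[1:]:
    v=V(tag);print(tag)
    for n,c,z in [('loaded',(.47,.325),.123),('big',(.4987,.0346),.114),('t1',(.567,-.219),.131),('t2',(.529,-.175),.131),('vial',(.553,-.28),.058),('nut',(.524,.258),.083)]:
        m,e,r,zz,k=cap(v,c,z); print(n,m,np.round(e,4),round(r,4),zz,k)
    for n,c,z,r in [('sa',(.577,-.017),.092,.017),('sb',(.4357,-.041),.092,.017),('b1',(.5909,.3275),.068,.0235),('b2',(.5885,.2106),.068,.0235),('b3',(.4654,.213),.068,.0235),('b4',(.468,.325),.068,.0235)]:
        P=disc(v,c,z-.006,z+.006)
        if len(P)<8: print(n,len(P)); continue
        for _ in range(3):
            x,res=circ(P,r); P=disc(v,x,z-.006,z+.006)
        print(n,x.round(4),round(res,4),len(P),np.median(P[:,2]))
E
python3 meas.py top0 scene0
```

```text
top0
loaded [0.46980774 0.32969883] [0.4702 0.33  ] 0.0183 0.121623866 192
big [0.5004733  0.03659814] [0.5004 0.0365] 0.0183 0.112646386 186
t1 [ 0.56963164 -0.22034946] [ 0.5698 -0.2204] 0.0118 0.13010396 78
t2 [ 0.52954113 -0.17539397] [ 0.5293 -0.1752] 0.0115 0.13008758 79
vial [ 0.5580653  -0.27908027] [ 0.5579 -0.2794] 0.0115 0.059519697 68
nut [0.5251952 0.2648953] [0.5247 0.2646] 0.0201 0.08191081 179
sa [ 0.5656 -0.0134] 0.0013 79 0.09114927241373397
sb [ 0.4369 -0.0355] 0.0013 78 0.09106903932698959
b1 [0.5896 0.3204] 0.0018 120 0.06658638161702957
b2 [0.5802 0.2005] 0.002 122 0.06647403408274678
b3 [0.4603 0.2101] 0.002 127 0.06657807100879667
b4 [0.4704 0.3323] 0.004 99 0.06669946276983411
scene0
loaded [0.46786702 0.33097035] [0.4687 0.3312] 0.0186 0.12132282 227
big [0.49865615 0.03735515] [0.4987 0.0367] 0.0198 0.112095594 142
t1 [ 0.5687329  -0.21988665] [ 0.5681 -0.2208] 0.0124 0.12945719 37
t2 [ 0.52755564 -0.17454731] [ 0.5285 -0.1745] 0.0131 0.12941666 47
vial [ 0.5561143 -0.2786213] [ 0.5553 -0.2818] 0.0141 0.05882248 38
nut [0.522023  0.2671837] [0.5221 0.2677] 0.02 0.08171073 199
sa [ 0.564  -0.0126] 0.0016 76 0.09040143543857251
sb [ 0.4351 -0.0345] 0.0018 91 0.09029792297014633
b1 [0.5878 0.3213] 0.0018 161 0.0662296716601836
b2 [0.5785 0.2016] 0.0021 140 0.06634137200247314
b3 [0.4588 0.2109] 0.0017 147 0.06627391483650637
b4 [0.4704 0.3289] 0.0045 170 0.06657039430698054
```

```bash
cat > rob.py <<'E'
from bench import ctrl
import numpy as np
G=ctrl.grasp_offset
POS=dict(big=(.4996,.0369),t1=(.5692,-.2201),t2=(.5285,-.1750),sa=(.5648,-.0130),sb=(.4360,-.0350),b1=(.5887,.3208),b2=(.5793,.2010),b3=(.4596,.2105))
def quat(jaw): # jaw axis world angle, tool down
    a=(jaw+np.pi/2)/2; return [0,np.cos(a),np.sin(a),0]
JAW=np.radians(42)
# height of top on pickup, grasp depth below top, seated top, length, opening, travel clearance
KIND=dict(s=(.092,.0095,.105,.092,.058),big=(.114,.011,.123,.110,.058),t=(.131,.007,.143,.125,.044))
def st(msg):
    o=ctrl.get_obs(); print(msg,'t',round(o['t'],2),'p',np.round(o['position'],4),'gap',round(o['finger_gap'],4),'F',np.round(o['wrist_force'],1),'q',np.round(o['q'],2)); return o
def lin(x,y,z,feed=.25): ctrl.move_linear([x,y,z],feed=feed)
def pick(name,kind,zc):
    top,dep,seat,L,op=KIND[kind]; x,y=POS[name]; zg=top-dep-G
    ctrl.gripper_to(op); lin(x,y,zg+.01); lin(x,y,zg,.08); st('at')
    ctrl.gripper_to(.0); st('gripped')
    lin(x,y,zg+.03,.1); lin(x,y,zc); o=st('lifted'); return o
E
python3 - <<'E'
from rob import *
for j in (42,42-180,):
  for n,k in [('big','big'),('t1','t'),('t2','t'),('sa','s'),('sb','s'),('b1','t'),('b2','t'),('b3','t')]:
    for z in (.08,.3):
        q=ctrl.ik([*POS[n],z],quat(np.radians(j))); print(j,n,z,None if q is None else np.round(q,2))
E
```

```text
42 big 0.08 [-0.08  0.47  1.78 -0.    0.89 -0.81]
42 big 0.3 [-0.08  0.25  1.45 -0.    1.44 -0.81]
42 t1 0.08 [-0.49  0.64  1.46 -0.    1.04 -1.23]
42 t1 0.3 [-0.49  0.47  1.13 -0.    1.54 -1.23]
42 t2 0.08 [-0.46  0.55  1.62 -0.    0.96 -1.19]
42 t2 0.3 [-0.46  0.36  1.3  -0.    1.48 -1.19]
42 sa 0.08 [-0.16  0.57  1.6  -0.    0.97 -0.89]
42 sa 0.3 [-0.16  0.37  1.27 -0.    1.49 -0.89]
42 sb 0.08 [-0.26  0.38  1.95 -0.    0.81 -0.99]
42 sb 0.3 [-0.26  0.13  1.61 -0.    1.41 -0.99]
42 b1 0.08 [ 0.38  0.74  1.26 -0.    1.14 -0.35]
42 b1 0.3 [ 0.38  0.6   0.91 -0.    1.63 -0.35]
42 b2 0.08 [ 0.21  0.64  1.45 -0.    1.05 -0.52]
42 b2 0.3 [ 0.21  0.47  1.12 -0.    1.55 -0.52]
42 b3 0.08 [ 0.28  0.48  1.77 -0.    0.89 -0.46]
42 b3 0.3 [ 0.28  0.26  1.44 -0.    1.44 -0.46]
-138 big 0.08 [-0.08  0.47  1.78 -0.    0.89  2.33]
-138 big 0.3 [-0.08  0.25  1.45 -0.    1.44  2.33]
-138 t1 0.08 [-0.49  0.64  1.46 -0.    1.04  1.91]
-138 t1 0.3 [-0.49  0.47  1.13 -0.    1.54  1.91]
-138 t2 0.08 [-0.46  0.55  1.62 -0.    0.96  1.95]
-138 t2 0.3 [-0.46  0.36  1.3  -0.    1.48  1.95]
-138 sa 0.08 [-0.16  0.57  1.6  -0.    0.97  2.25]
-138 sa 0.3 [-0.16  0.37  1.27 -0.    1.49  2.25]
-138 sb 0.08 [-0.26  0.38  1.95 -0.    0.81  2.15]
-138 sb 0.3 [-0.26  0.13  1.61 -0.    1.41  2.15]
-138 b1 0.08 [ 0.38  0.74  1.26 -0.    1.14  2.79]
-138 b1 0.3 [ 0.38  0.6   0.91 -0.    1.63  2.79]
-138 b2 0.08 [ 0.21  0.64  1.45 -0.    1.05  2.62]
-138 b2 0.3 [ 0.21  0.47  1.12 -0.    1.55  2.62]
-138 b3 0.08 [ 0.28  0.48  1.77 -0.    0.89  2.69]
-138 b3 0.3 [ 0.28  0.26  1.44 -0.    1.44  2.69]
```

```bash
python3 - <<'E'
from rob import *
from snap import snap
ctrl.move_to([*POS['sa'],.22],quat(JAW)); st('above sa'); snap('wrist','w1')
E
sed -i 's/^import sys//;1a import sys' meas.py; python3 meas.py w1
```

```text
above sa t 2.43 p [ 0.5648 -0.0139  0.22  ] gap 0.0919 F [-0.6  0.3 -0.2] q [-0.16  0.42  1.42 -0.    1.3  -0.89]
w1
loaded None [0 0] 0 0 0
big [0.5013244  0.03726308] [0.5014 0.0371] 0.0184 0.1128529 1668
t1 None [0 0] 0 0 0
t2 None [0 0] 0 0 0
vial None [0 0] 0 0 0
nut None [0 0] 0 0 0
sa [ 0.5663 -0.0124] 0.0013 532 0.09126859200426467
sb [ 0.4386 -0.0345] 0.0013 694 0.09121629259217354
b1 0
b2 [0.5794 0.2017] 0.0015 640 0.06703757305908917
b3 0
b4 0
```

View pics/w1.png

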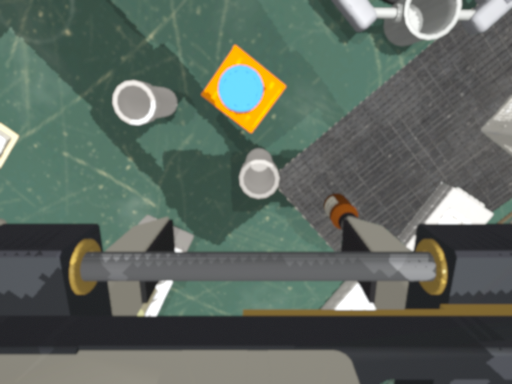

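The wrist view shows sleeve sa at (259,173), sb at (135,103) and the big tube at (241,88). All three cameras agree within about 2 mm. I'll pick sleeve sa.

```bash
sed -i "s/big=(.4996,.0369)/big=(.5001,.0371)/;s/sa=(.5648,-.0130)/sa=(.5653,-.0128)/;s/sb=(.4360,-.0350)/sb=(.4370,-.0348)/" rob.py
python3 - <<'E'
from rob import *
from snap import snap
pick('sa','s',.24); snap('wrist','w2');snap('scene','s2')
x,y=POS['b1']; lin(x,y,.24); st('over b1'); snap('wrist','w3')
E
```

```text
at t 4.23 p [ 0.5656 -0.0128  0.0644] gap 0.058 F [0.6 0.2 0.7] q [-0.16  0.59  1.61  0.    0.94 -0.89]
gripped t 4.72 p [ 0.5655 -0.0129  0.064 ] gap 0.0358 F [-1.   1.1  3.4] q [-0.16  0.59  1.61 -0.    0.94 -0.89]
lifted t 5.91 p [ 0.5645 -0.0127  0.2382] gap 0.0358 F [ 0.5 -0.1 -0.7] q [-0.16  0.41  1.39  0.    1.35 -0.89]
over b1 t 7.5 p [0.5888 0.3198 0.2401] gap 0.0359 F [ 0.  -0.3  0.2] q [ 0.38  0.61  1.04 -0.    1.49 -0.35]
```

View pics/w3.png

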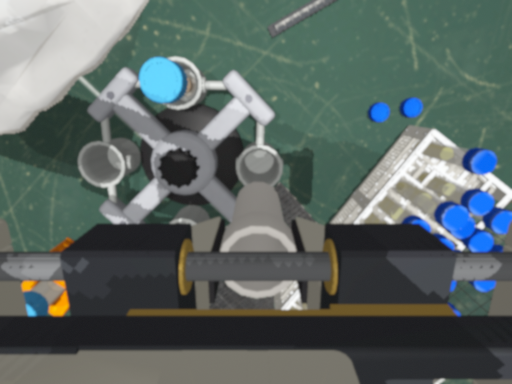

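View pics/s2.png

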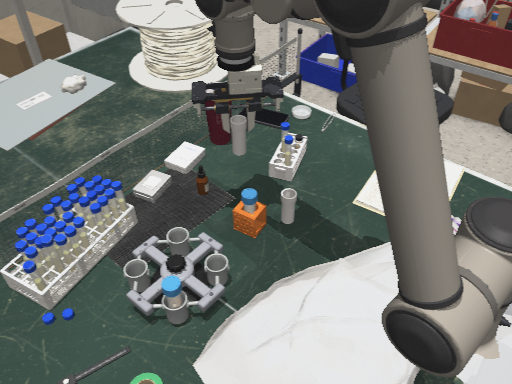

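The sleeve hangs upright over the bucket. The picture shows the large blue-cap rack at its right, so I'll check that the gripper body clears it before lowering.

```bash
python3 - <<'E'
from fit import *
for tag in ('top0','w3'):
    v=V(tag); P=v.P[v.d>0]; c=np.array([.5887,.3208]); j=np.array([np.cos(.733),np.sin(.733)]);n=np.array([-j[1],j[0]])
    d=P[:,:2]-c; a=d@j;b=d@n; m=(np.abs(b)<.055)&(a>.03)&(a<.115)&(P[:,2]<.16); 
    print(tag,m.sum(),np.sort(P[m,2])[-5:] , a[m&(P[:,2]>.1)].min() if (m&(P[:,2]>.1)).any() else None)
v=V('top0');P=v.P[120:130,55:200];print(v.P[60:125,65:190][...,2].max(), np.percentile(v.P[60:125,65:190][...,2],[90,99]))
P=v.P.reshape(-1,3);m=(P[:,2]>.08)&(P[:,0]>.65)&(P[:,1]>.15)&(P[:,0]<.85);print(P[m].min(0),P[m].max(0))
E
python3 meas.py w3
```

```text
top0 1146 [0.00427729 0.00441428 0.00475752 0.00496311 0.00553588] None
w3 5558 [0.00439923 0.00442244 0.00451497 0.00483772 0.00559275] None
0.972743146324779 [0.13338823 0.1556814 ]
[0.71069308 0.19661458 0.08000395] [0.84920891 0.47640545 0.16038542]
w3
loaded [0.47088572 0.3313821 ] [0.4705 0.3312] 0.0188 0.12182933 1596
big [0.5067193  0.05260414] [0.5059 0.0529] 0.009 0.112652466 89
t1 None [0 0] 0 0 0
t2 None [0 0] 0 0 0
vial None [0 0] 0 0 0
nut [0.52593976 0.26748893] [0.5257 0.2667] 0.0212 0.082309924 1034
sa 0
sb 0
b1 [0.5903 0.3218] 0.0019 511 0.06711955222254314
b2 [0.5537 0.2372] 0.003 92 0.06733313513455902
b3 [0.4621 0.2123] 0.0017 694 0.06697936324188686
b4 [0.4691 0.33  ] 0.0031 492 0.0672726025225158
```

```bash
sed -i "s/b1=(.5887,.3208),b2=(.5793,.2010),b3=(.4596,.2105)/b1=(.5892,.3212),b2=(.5794,.2013),b3=(.4604,.2111)/" rob.py
cat >> rob.py <<'E'
def place(b,kind,zc,op=.058,drop=.002):
    top,dep,seat,L,_=KIND[kind]; x,y=POS[b]; zs=seat-dep-G
    rim={'s':.068,'big':.068,'t':.105}[kind]
    z=zs+(rim-(seat-L))+.006
    lin(x,y,z); st('foot at rim')
    z0=z
    while z0>zs+drop+1e-6:
        z0=max(z0-.015,zs+drop); lin(x,y,z0,.08); o=ctrl.get_obs(); f=np.array(o['wrist_force'])
        if np.linalg.norm(f)>8: st('force')
        if np.linalg.norm(f)>25: st('STOP'); return False
    st('down'); return True
def release(b,kind,zc,op):
    ctrl.gripper_to(op); o=st('open'); x,y,z=o['position']; lin(x,y,z+.03,.1); lin(x,y,zc); st('up')
E
python3 - <<'E'
from rob import *
from snap import snap
ok=place('b1','s',.24); snap('scene','s3')
if ok: release('b1','s',.22,.058); snap('scene','s4'); snap('wrist','w4')
E
```

```text
foot at rim t 8.11 p [0.5899 0.3209 0.1389] gap 0.0363 F [ 0.6  0.4 -0.1] q [ 0.38  0.68  1.2  -0.    1.26 -0.35]
down t 9.43 p [0.5891 0.3213 0.0783] gap 0.0358 F [ 0.2  0.8 -2. ] q [ 0.39  0.74  1.26  0.    1.14 -0.35]
open t 10.07 p [0.5892 0.3212 0.0788] gap 0.0579 F [-0.2 -0.2  0.3] q [ 0.39  0.74  1.26 -0.    1.14 -0.35]
up t 11.12 p [0.5889 0.321  0.2193] gap 0.0583 F [-0.8 -0.1 -0.5] q [ 0.38  0.63  1.08  0.    1.44 -0.35]
```

View pics/s4.png

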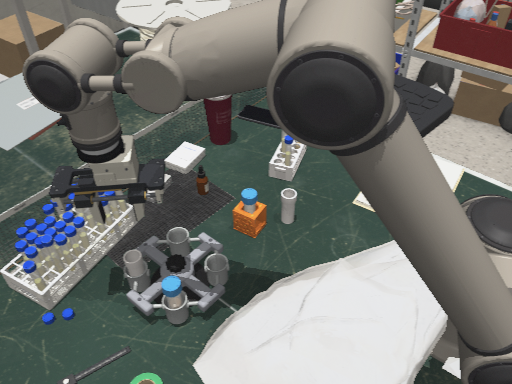

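The scene view shows the sleeve standing in bucket b1 at about (134,268). Next is sleeve sb into b3.

```bash
cat > chk.py <<'E'
from fit import *
import sys
from rob import POS
def top(tag,b,z):
    v=V(tag);P=disc(v,POS[b],z-.02,z+.03,.03)
    if len(P)<5: print(tag,b,'none'); return
    zt=np.percentile(P[:,2],90); Q=P[P[:,2]>zt-.004]; e=cv2.minEnclosingCircle(np.ascontiguousarray(Q[:,:2],dtype=np.float32))
    print(tag,b,'ztop',zt.round(4),'mean',Q[:,:2].mean(0).round(4),'circ',np.round(e[0],4),round(e[1],4),'target',POS[b])
E
python3 - <<'E'
from rob import *
from snap import snap
from chk import top
top('s4','b1',.105)
x,y=POS['sb']; lin(x,y,.22,.3); pick('sb','s',.24)
x,y=POS['b3']; lin(x,y,.24,.3)
ok=place('b3','s',.24)
if ok: release('b3','s',.23,.058); snap('scene','s5'); snap('wrist','w5'); top('s5','b1',.105);top('w5','b3',.105);top('s5','b3',.105)
E
```

```text
s4 b1 ztop 0.1061 mean [0.5876 0.322 ] circ [0.5886 0.3206] 0.0201 target (0.5892, 0.3212)
at t 13.88 p [ 0.4374 -0.0349  0.0645] gap 0.0582 F [-0.3  0.1  0.8] q [-0.25  0.41  1.96  0.    0.77 -0.99]
gripped t 14.38 p [ 0.4372 -0.0349  0.064 ] gap 0.0359 F [-0.7 -1.1  2.6] q [-0.25  0.41  1.96 -0.    0.77 -0.99]
lifted t 15.56 p [ 0.4362 -0.0346  0.2385] gap 0.036 F [-0.5 -0.4 -1. ] q [-0.25  0.17  1.72  0.    1.25 -0.99]
foot at rim t 17.09 p [0.4611 0.2103 0.1385] gap 0.0359 F [-0.7 -0.   0.6] q [ 0.28  0.4   1.7  -0.    1.04 -0.45]
down t 18.42 p [0.4604 0.2111 0.0786] gap 0.0359 F [ 0.7  0.3 -0.4] q [ 0.28  0.48  1.77  0.    0.89 -0.45]
open t 19.01 p [0.4604 0.2111 0.0788] gap 0.0581 F [-0.5 -0.7 -0.3] q [ 0.28  0.48  1.77  0.    0.89 -0.45]
up t 20.09 p [0.4597 0.2109 0.2284] gap 0.0582 F [-1.   0.3 -1.6] q [ 0.28  0.31  1.57 -0.    1.27 -0.45]
s5 b1 ztop 0.1063 mean [0.5883 0.3207] circ [0.5885 0.3216] 0.0203 target (0.5892, 0.3212)
w5 b3 ztop 0.1068 mean [0.4614 0.2121] circ [0.4616 0.2117] 0.019 target (0.4604, 0.2111)
s5 b3 ztop 0.1064 mean [0.4587 0.2111] circ [0.4598 0.2107] 0.0195 target (0.4604, 0.2111)
```

Run:
```python
import cv2,os
if os.path.exists('pics/w5.png'):
    cv2.imwrite('pics/c5.png',cv2.resize(cv2.hconcat([cv2.imread('pics/s5.png'),cv2.imread('pics/w5.png')]),(800,300)))
```

```text
(no output)
```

View pics/c5.png

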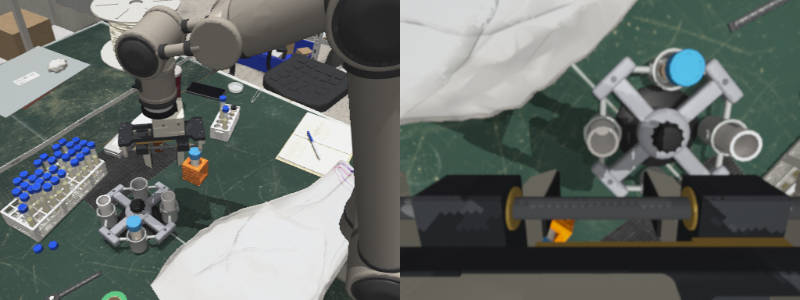

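Run:
```python
from fit import *
from rob import POS
for tag,n,z in [('s5','b1',.105),('s5','b3',.105),('w5','b1',.105),('w5','b3',.105),('s5','b2',.068),('w1','sa',.092),('w1','sb',.092),('s2','sb',.092)]:
    v=V(tag);x=POS[n]
    P=disc(v,x,z-.012,z+.012)
    if len(P)<8: print(tag,n,len(P));continue
    A=np.c_[P[:,:2]-np.array(x),np.ones(len(P))]
    r=np.hypot(A[:,0],A[:,1]);Q=P[(P[:,2]>z-.006)];print(tag,n,len(Q),np.median(Q[:,2]).round(4),np.percentile(P[:,2],[10,50,90,98]).round(4))
```

```text
s5 b1 143 0.1048 [0.0953 0.1032 0.1067 0.1075]
s5 b3 142 0.1044 [0.0945 0.1026 0.1066 0.1081]
w5 b1 784 0.1057 [0.0953 0.1044 0.1069 0.1075]
w5 b3 582 0.106 [0.0972 0.1058 0.1069 0.1075]
s5 b2 136 0.0664 [0.0572 0.0642 0.068  0.0693]
w1 sa 532 0.0913 [0.0841 0.0911 0.0922 0.0929]
w1 sb 694 0.0912 [0.0831 0.0909 0.0923 0.0929]
s2 sb 90 0.0901 [0.0822 0.0881 0.0915 0.0926]
```

The sleeves read about 1.5 mm high, well within the 6 mm tolerance. Next is the big tube into b2.

```bash
python3 - <<'E'
from rob import *
from snap import snap
from chk import top
x,y=POS['big']; lin(x,y,.20,.3); pick('big','big',.235); snap('scene','s6')
x,y=POS['b2']; lin(x,y,.235,.3); snap('wrist','w6')
ok=place('b2','big',.235)
if ok: release('b2','big',.23,.058); snap('scene','s7'); snap('wrist','w7'); top('s7','b2',.123);top('w7','b2',.123)
E
python3 - <<'E'
import cv2
cv2.imwrite('pics/c7.png',cv2.resize(cv2.hconcat([cv2.imread('pics/s7.png'),cv2.imread('pics/w7.png')]),(800,300)))
E
```

```text
at t 22.01 p [0.5007 0.0372 0.0852] gap 0.058 F [ 0.5 -0.4  0.8] q [-0.08  0.46  1.78  0.    0.9  -0.81]
gripped t 22.48 p [0.5004 0.0371 0.0846] gap 0.0373 F [-1.1 -0.5  3.9] q [-0.08  0.47  1.78 -0.    0.9  -0.81]
lifted t 23.57 p [0.4993 0.0371 0.2334] gap 0.0376 F [-0.4 -0.4 -0.4] q [-0.08  0.29  1.58 -0.    1.28 -0.81]
foot at rim t 24.9 p [0.5796 0.2003 0.1551] gap 0.0374 F [ 0.1 -0.6  0. ] q [ 0.21  0.56  1.37 -0.    1.21 -0.52]
down t 26.23 p [0.5791 0.2012 0.0948] gap 0.0373 F [-1.6  0.2 -0.1] q [ 0.21  0.62  1.44 -0.    1.08 -0.52]
open t 26.8 p [0.5794 0.2013 0.0953] gap 0.0583 F [0.3 0.  0. ] q [ 0.21  0.62  1.44 -0.    1.08 -0.52]
up t 27.82 p [0.5791 0.2012 0.2294] gap 0.0579 F [ 0.1  0.2 -0.8] q [ 0.21  0.51  1.26  0.    1.38 -0.52]
s7 b2 ztop 0.1225 mean [0.5775 0.2017] circ [0.5777 0.2019] 0.0185 target (0.5794, 0.2013)
w7 b2 ztop 0.1227 mean [0.5799 0.2019] circ [0.5802 0.2017] 0.0185 target (0.5794, 0.2013)
```

View pics/c7.png

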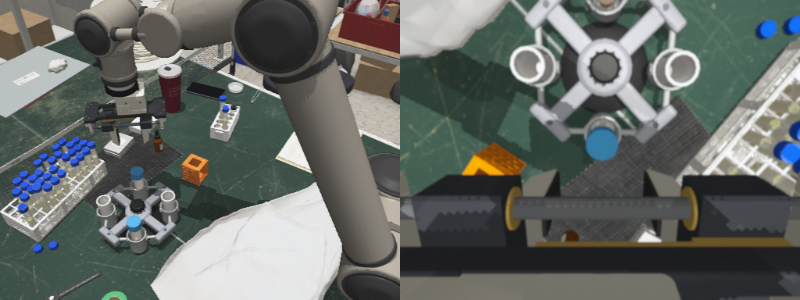

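The big tube is seated in b2, with its cap at (602,142) in the right panel. Next are the slim tubes.

```bash
python3 - <<'E'
from rob import *
from snap import snap
x,y=POS['t1']; lin(x,y,.22,.35); st('above'); snap('wrist','w8')
E
python3 meas.py w8 | egrep 't1|t2|vial'
```

```text
above t 29.27 p [ 0.5693 -0.2186  0.22  ] gap 0.0579 F [-0.2 -0.2 -0.5] q [-0.49  0.5   1.29  0.    1.35 -1.23]
t1 [ 0.5706134  -0.21957001] [ 0.5709 -0.22  ] 0.0115 0.13015991 580
t2 [ 0.5303829 -0.1751618] [ 0.5305 -0.1753] 0.0114 0.13015965 685
vial [ 0.55901146 -0.27812195] [ 0.5592 -0.279 ] 0.0112 0.05936986 341
```

View pics/w8.png

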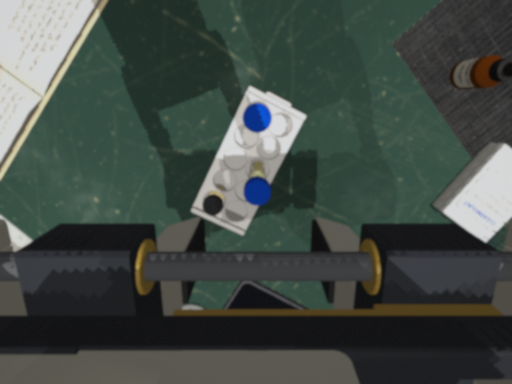

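The caps are at (257,190) and (257,117), with the vial at (213,204). The positions agree with the other cameras.

```bash
sed -i "s/t1=(.5692,-.2201),t2=(.5285,-.1750)/t1=(.5698,-.2199),t2=(.5292,-.1751)/" rob.py
python3 - <<'E'
from rob import *
from snap import snap
from chk import top
pick('t1','t',.265); snap('scene','s9')
x,y=POS['b1']; lin(x,y,.265,.3); ctrl.wait(.2); snap('wrist','w9')
ok=place('b1','t',.265)
if ok: release('b1','t',.25,.044); snap('scene','s10'); snap('wrist','w10'); top('s10','b1',.143);top('w10','b1',.143)
E
python3 - <<'E'
import cv2
I=lambda n:cv2.imread(f'pics/{n}.png')
cv2.imwrite('pics/c10.png',cv2.resize(cv2.vconcat([cv2.hconcat([I('s9'),I('w9')]),cv2.hconcat([I('s10'),I('w10')])]),(800,600)))
E
```

```text
at t 30.66 p [ 0.5702 -0.2201  0.1062] gap 0.0442 F [ 0.5 -0.2 -0.4] q [-0.49  0.61  1.44  0.    1.1  -1.23]
gripped t 31.14 p [ 0.57   -0.22    0.1056] gap 0.0225 F [ 0.1 -0.9  1.9] q [-0.49  0.61  1.44 -0.    1.1  -1.23]
lifted t 32.26 p [ 0.5692 -0.2196  0.2632] gap 0.0224 F [-0.3  0.1 -1.6] q [-0.49  0.48  1.21 -0.    1.46 -1.23]
foot at rim t 34.88 p [0.5889 0.3209 0.2099] gap 0.0224 F [-0.1  0.8  0.8] q [ 0.38  0.63  1.09  0.    1.42 -0.35]
down t 37.13 p [0.5893 0.3212 0.1195] gap 0.0227 F [0.7 0.3 0. ] q [ 0.39  0.7   1.22 -0.    1.22 -0.35]
open t 37.72 p [0.5892 0.3212 0.1192] gap 0.0439 F [-1.  -0.1  0.4] q [ 0.39  0.7   1.22  0.    1.22 -0.35]
up t 38.72 p [0.589  0.3211 0.2496] gap 0.0441 F [-0.3  0.6 -0. ] q [ 0.39  0.61  1.02 -0.    1.51 -0.35]
s10 b1 ztop 0.1429 mean [0.5896 0.3232] circ [0.5899 0.3235] 0.0126 target (0.5892, 0.3212)
w10 b1 ztop 0.1434 mean [0.5922 0.3241] circ [0.5926 0.3237] 0.0116 target (0.5892, 0.3212)
```

View pics/c10.png

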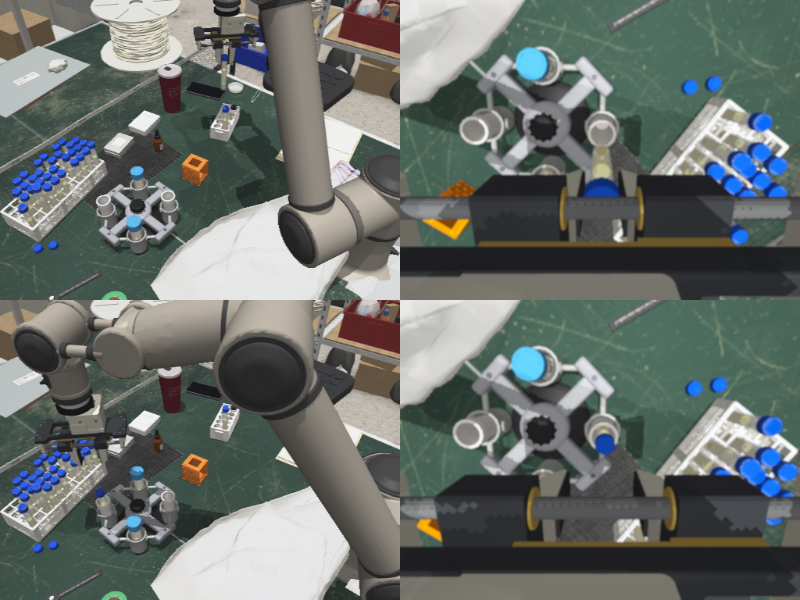

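The slim tube is seated in b1 at (604,443), leaning about 3 mm at the top, which is within tolerance. Now the last tube.

```bash
python3 - <<'E'
from rob import *
from snap import snap
from chk import top
x,y=POS['t2']; lin(x,y,.22,.35)
pick('t2','t',.265)
x,y=POS['b3']; lin(x,y,.265,.3); ctrl.wait(.2)
ok=place('b3','t',.265)
if ok:
    release('b3','t',.26,.044); snap('wrist','w11'); top('w11','b3',.143)
    ctrl.goto_joints([-1.422,0.342,1.524,0,1.275,-0.146]); ctrl.wait(.5); st('home')
    snap('scene','s12'); snap('top','t12')
    for b,z in (('b1',.143),('b2',.123),('b3',.143)):
        top('s12',b,z);top('t12',b,z)
E
python3 meas.py s12 t12 | egrep 'loaded|vial|12|nut|b4'
python3 - <<'E'
import cv2
I=lambda n:cv2.imread(f'pics/{n}.png')
cv2.imwrite('pics/c12.png',cv2.hconcat([cv2.resize(I('s12')[200:340,100:260],(400,350)),cv2.resize(I('t12')[130:260,95:225],(400,350))]))
E
```

```text
at t 41.46 p [ 0.5296 -0.1753  0.1061] gap 0.0443 F [ 0.2 -0.7  1.1] q [-0.46  0.52  1.6  -0.    1.02 -1.19]
gripped t 41.94 p [ 0.5294 -0.1752  0.1055] gap 0.0224 F [0.5 0.  2.5] q [-0.46  0.52  1.6  -0.    1.02 -1.19]
lifted t 43.06 p [ 0.5285 -0.1748  0.2633] gap 0.0227 F [-0.7 -0.1  0.1] q [-0.46  0.38  1.37  0.    1.4  -1.19]
foot at rim t 45.08 p [0.4603 0.2107 0.2102] gap 0.0228 F [0.  0.7 1.3] q [ 0.28  0.32  1.6  -0.    1.22 -0.45]
down t 47.33 p [0.4606 0.2111 0.1195] gap 0.0226 F [-0.3 -0.3  1. ] q [ 0.28  0.42  1.73  0.    0.99 -0.45]
open t 47.92 p [0.4604 0.2111 0.1192] gap 0.0439 F [-0.7 -0.3  0.2] q [ 0.28  0.42  1.73 -0.    0.99 -0.45]
up t 48.96 p [0.46   0.211  0.2592] gap 0.0442 F [-0.1 -0.7 -1.1] q [ 0.28  0.28  1.52  0.    1.34 -0.45]
w11 b3 ztop 0.1441 mean [0.4642 0.2129] circ [0.4643 0.2126] 0.0116 target (0.4604, 0.2111)
home t 52.25 p [ 0.1526 -0.5025  0.2268] gap 0.0438 F [-0.2  0.6 -0.7] q [-1.42  0.34  1.52  0.    1.28 -0.15]
s12 b1 ztop 0.1434 mean [0.5901 0.323 ] circ [0.5901 0.3233] 0.012 target (0.5892, 0.3212)
t12 b1 ztop 0.144 mean [0.5915 0.3221] 
[... 285 characters left out ...]
15 0.2127] 0.0124 target (0.4604, 0.2111)
t12 b3 ztop 0.1448 mean [0.464  0.2118] circ [0.4638 0.2116] 0.0117 target (0.4604, 0.2111)
s12
loaded [0.46802154 0.33103052] [0.4683 0.331 ] 0.0185 0.12132585 236
vial [ 0.55630285 -0.27878237] [ 0.5576 -0.2786] 0.0125 0.058463436 38
nut [0.5227593  0.26672024] [0.5233 0.2663] 0.0212 0.08171945 199
b4 [0.47  0.329] 0.0046 172 0.06671115420919288
t12
loaded [0.47010678 0.3302553 ] [0.4694 0.33  ] 0.0192 0.12156992 188
vial [ 0.55808043 -0.27908736] [ 0.5578 -0.279 ] 0.0116 0.059419937 69
nut [0.52505475 0.26498607] [0.5253 0.2652] 0.0209 0.082274176 184
b3 [0.461  0.2121] 0.0043 90 0.06635703060353866
b4 [0.4705 0.3324] 0.0039 98 0.06683021725640388
```

View pics/c12.png

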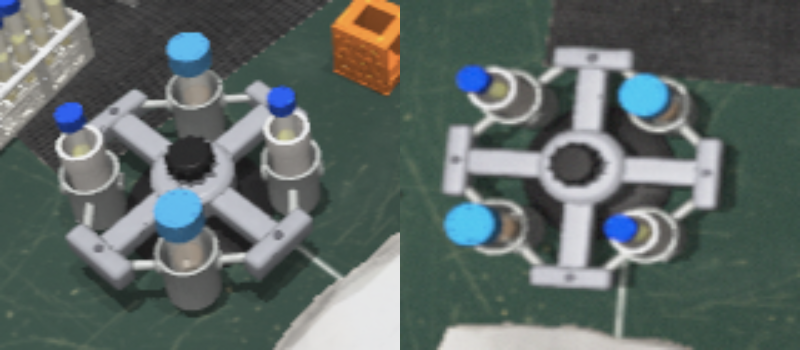

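```bash
python3 -c "
from bench import ctrl
print(ctrl.sign_off())"
```

```text
the job is handed in; nothing more can be done
None
```

I loaded the rotor and handed the job in after about 52 s of the allowed 115 s. No verdict is reported. The 50 ml tube went into the bucket across from the loaded one, and each side bucket got a sleeve holding a slim tube. The arm was back at its start pose, touching nothing.

**Positions:** In the last scene and top pictures all the tube caps are within about 4 mm of their bucket axes (limit 8 mm).

**Heights:** The big tube's cap read 122–123 mm (123 expected) and the slim tubes' caps 143–145 mm (143 expected). The sleeves, last measured before the slim tubes went in, stood about 1.5 mm high.

**Tilt:** The slim tubes lean slightly, about 3 mm at the top. I estimated that at roughly 0.03–0.05 rad from the pictures (limit 0.12 rad).

**Things to leave alone:** The loaded tube and the vial read the same as at the start, within about 1 mm. Wrist forces I read stayed below about 5 N.

**Disagreement:** The cameras differed from one another by about 2 mm, which fits the stated calibration, so I averaged them. No check failed.

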